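# Open the press's terminal box

### The job

Open the terminal box on the press bench: with the fingertips press its snap tab all the way in, then push the released cover along its guides, out of its seat, until it lies flat on the box's own ledge, entirely clear of the guides. Only press and push: do not lift the cover. Leave the bottle, the punch and the V-block where they stand.

Things in the scene. Friction and masses are not known exactly. Their poses are not given: they have to be found in the camera images.
- box: Long low green steel box fixed to the bench, 227 mm long (x = -127 to 100 mm), 92 mm wide. Origin on the bench top under the box; x runs lengthwise and is the way the cover slides off, y across, z up. Its turn on the bench varies widely. Rear part: seat with the cover. Front part: open ledge (x = -32 to 94 mm). A round conduit gland sticks out of the rear end.
- seat (a point): Middle of the cover's seat, at x = -75, y = 0, z = 33 mm of the box: two side strips over a hollow with terminals, x = -121 to -32 mm. Guides along it: cheeks (inner faces y = +-36.5 mm) with lips that overhang the cover's long edges (undersides 41, tops 44 mm up, 62 mm free between them). Rear wall x = -127 to -121 mm, 40 mm high.
- ledge (a point): Middle of the flat ledge, at x = 31, y = 0, z = 30 mm of the box, 3 mm below the seat. Curbs 36 mm high border it: at the sides (inner faces y = +-40 mm) and at the end (x = 94 to 100 mm), where the end curb stops the cover. A cover lying here has its centre at x = 13 to 50 mm of the box, 88 to 125 mm from where it was seated.
- cover: Loose flat aluminium cover, 88 (x) by 70 (y) by 5 mm, 0.12 kg. Origin: centre of its underside; axes as the box's, origin at point seat when seated. A cross rib on top: x = -8 to 0 mm of the cover, 46 mm long, top 21 mm above the underside; 36 mm of flat cover behind it for a fingertip, which can push the rib in +x. Blocked while the tab is out; once it is in, slides with under 2 N.
- tab_pad (a point): Centre of the top of the snap tab, a black ribbed block 36 mm (box x) by 28 mm (box y) on the ledge at x = -11 mm, y = 0 of the box, its rear edge 2 mm in front of the seated cover. Out, its top is 38 mm above the bench, level with the cover's plate; fully in it is flush with the ledge, 30 mm up. Moves with the tab.
- tab (a joint): Travel of the snap tab in m, straight down: 0 out, 0.008 fully in (flush with the ledge). Takes about 5 N of push and stays where it is left; the cover is free from about 0.006.
- oil: White plastic oil bottle standing on the bench, 38 mm across, 100 mm tall; origin under its centre. Bystander.
- punch: Turned steel punch standing on the bench, 28 mm across, 70 mm tall; origin under its centre. Bystander.
- vblock: Dark steel V-block on the bench, 50 x 36 x 32 mm; origin under its centre. Bystander.
There are look-alikes about, which are no part of the job. What is shaped like the cover but yellow is not meant.

How it is judged:
By the outcome, as a careful person would: the job done as asked, in the order asked, and still so for the second after the job is handed in, with the robot touching nothing.
It also fails if it takes over 38 s, if anything falls off the work surface, if the arm or the gripper's body presses on something with over 40 N, if the wrist force passes 120 N, or if a joint passes its speed limit or range.

### The arm

A 6-joint arm with a two-finger parallel gripper is mounted at the origin on the work surface. World frame = base frame: x ahead of the robot, y to its left, z up, the work surface at z = 0. Lengths are in mm, angles in rad, forces in N, time in s.
With the tool pointing down it reaches from about 350 to 875 mm from the base axis. Payload 4.2 kg.
Tool frame: the origin (TCP) lies at the very end of the fingers, on their centre line; the grasp point (between the pads) lies 19 mm behind it; z points along the fingers, y is the direction in which the jaws open and shut (so a half turn about z gives the same grasp; the last joint's range is limited). The gripper opens to 85 mm and grips with 20 to 120 N. Pads are 22 mm wide; open, the fingers measure 114 mm over their backs; the gripper's body (76 mm by 85 mm) begins 54 mm behind the grasp point. The pads swing forward as they close: fully open they stand 13 mm farther back than shut.
Start: joints at [1.594, 0.385, 0.008, 0, -1.194, -0.259], TCP at [145.982, 607.691, 231.312] pointing down, gripper open.
Joint ranges: [-3.14, 3.14], [-1.21, 2.06], [-1.07, 1.41], [-3.16, 2.05], [-2.99, -0.16], [-3.1, 3.1]. Speed limits (rad/s): [2.79, 2.79, 3.14, 3.14, 3.14, 3.14].

### API

Orientations are given as a unit quaternion [x, y, z, w].
In Python, from bench import arm, optics, job gives the robot as it stands.
- The arm moves only by the tool send_rows, never from a script. Its argument "steps" is a list that holds one entry, the list of rows, each a list of 5 numbers: the shift along the tool's x, y, z in cm, then the turn about the tool's z in rad, then the opening, from 0 (shut) to 1 (fully open). A call has 1 to 10 rows; each row shifts and turns the pose as measured when the row begins, along the tool's axes as they then stand; what a row does not reach is not made up. A row lasts 1/12 s, in which the tool goes at most 41.7 mm and 7.16 degrees, less where a joint would pass 70% of its speed; a pose out of reach is approached as far as the arm can. A call with a gripper value outside its range is refused whole. The fingers move at their own pace and stop on an object; the grip force is fixed at half the most. Time passes only in rows, so rows that do not move let the fingers close. It gives the time, the measured TCP pose, the force and the opening at its end, in the units of the state.
- arm.read_state(): the state, without advancing time (a new reading comes with each control period).
- optics.get_image(name): name is "scene" or "top" or "wrist"; returns (picture, depth): 384x512x3 uint8, blue, green, red; 384x512 float32, mm along the optical axis (not along the pixel's ray), 0 where there is no reading.
- optics.get_calibration(name): a dict with "K" (3x3 intrinsics, pixels), "rvec" (rotation vector, rad) and "tvec" (3), from world to camera coordinates, as OpenCV has them; the wrist camera has in their place "hand_eye" (4x4, takes a point from camera to tool coordinates, whose origin is the TCP and whose axes are the flange's). Camera axes: x right, y down, z forward; pixel columns grow to the right and rows downward; lengths in mm; the calibration is good to about 2 mm. A picture is of the moment at which its call begins: read the wrist's pose just before it. get_calibration takes no time and is no camera call.
- job.job_done(): hands the job in, once; it reports no verdict.
The state is a dict: "clock": time; "joints": joint angles; "joint_vel": joint speeds; "joint_efforts": joint torques, N m; "position": TCP position; "ee_rot": TCP orientation; "contact_force": force on the tool from outside, world axes, zero at the start; "wrist_torque": the same for the moment, N m; "gripper_width": finger opening in mm.
Only numpy, scipy, OpenCV 4.12 (cv2) and the standard library are available. Lean on these libraries where they do the work, as an engineer would, in place of code of your own. Each camera call takes 0.05 s, during which the arm holds its last target. There are 200 camera calls.

## Working session

There is one attempt and no reset: what is moved stays moved. The work goes in short steps, Python scripts to look and compute and a tool call to move; the robot and the scene stay as the last step left them, time stands still between calls to the robot, and variables do not carry over. Pictures are saved under pics/ and viewed, about 8 in all and at most 12, crops included, and the job is handed in when it is done.

Besides the shell and the picture viewer there is one more tool, called after "Request:" by a JSON object that holds its "fn" and its "kwargs". send_rows: Moves the arm, as the interface text tells. Its arguments: {"type":"object","properties":{"steps":{"type":"array","items":{"type":"array","items":{"type":"array","items":{"type":"number"}}}}},"required":["steps"]}

```bash
mkdir -p pics; cat > h.py <<'E'
import numpy as np, cv2
from scipy.spatial.transform import Rotation as R
from bench import arm, optics, job
def grab(n):
    s=arm.read_state(); im,d=optics.get_image(n); c=optics.get_calibration(n)
    K=np.array(c["K"])
    if n=="wrist":
        T=np.eye(4);T[:3,:3]=R.from_quat(s["ee_rot"]).as_matrix();T[:3,3]=s["position"]
        M=T@np.array(c["hand_eye"])
    else:
        E=np.eye(4);E[:3,:3]=cv2.Rodrigues(np.array(c["rvec"],float))[0];E[:3,3]=np.ravel(c["tvec"]);M=np.linalg.inv(E)
    return im,d,K,M
def world(d,K,M):
    v,u=np.indices(d.shape); p=np.stack([(u-K[0,2])/K[0,0]*d,(v-K[1,2])/K[1,1]*d,d],-1)
    W=p@M[:3,:3].T+M[:3,3]; W[d<=0]=np.nan; return W
E
python3 - <<'E'
from h import *
s=arm.read_state(); print(s)
out=[]
for n in("scene","top"):
    im,d,K,M=grab(n); np.savez(f"{n}.npz",im=im,W=world(d,K,M),K=K,M=M); cv2.imwrite(f"pics/{n}.png",im)
E
```

```text
{'clock': 0.0, 'joints': array([ 1.59360597e+00,  3.85545928e-01,  6.62652049e-03, -4.89168803e-04,
       -1.19401423e+00, -2.58597090e-01]), 'joint_vel': array([-0.00013746,  0.00025021, -0.00010734,  0.00120478, -0.00111614,
        0.00038305]), 'joint_efforts': array([ 5.20794492e-04, -3.92286122e+01,  1.88404602e+01,  4.18648392e+00,
       -4.60652547e-03,  2.60672124e-06]), 'position': array([145.85510891, 607.13808912, 230.22973988]), 'ee_rot': array([ 9.93047370e-01, -1.17710349e-01, -7.52168274e-05,  1.08997653e-03]), 'contact_force': array([0.66198756, 0.33478443, 0.67046947]), 'wrist_torque': array([ 0.01000184, -0.01989468,  0.01439904]), 'gripper_width': 85.59702099957674}
```

View pics/top.png

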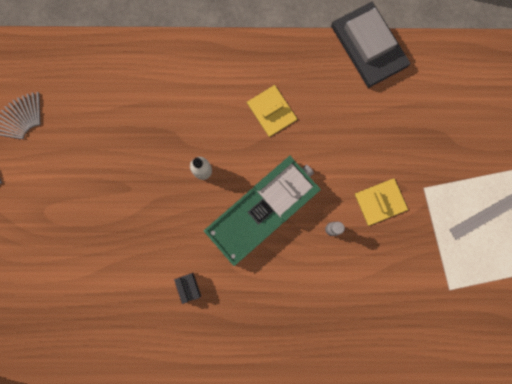

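View pics/scene.png

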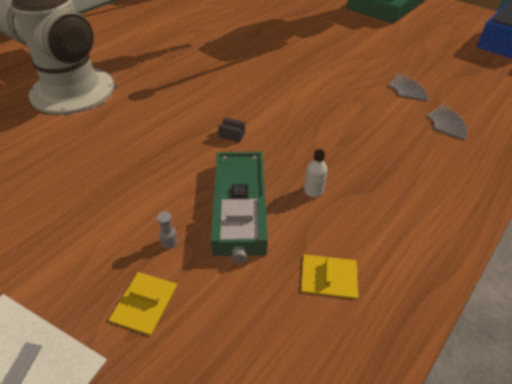

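Top view: the green box runs from its gland end at about (303,172) to its front at (225,245). The aluminium cover with its rib is at (288,188) and the black tab at (261,211). The bottle is at (201,168), the punch at (335,229) and the V-block at (188,288). The yellow look-alikes are at (272,110) and (381,202). The cover meant is the grey one in the box. I'll enlarge and measure it.

```bash
python3 - <<'E'
from h import *
z=np.load("top.npz"); im=z["im"];W=z["W"]
cv2.imwrite("pics/topc.png",cv2.resize(im[145:275,180:360],None,fx=4.4,fy=4.4,interpolation=cv2.INTER_CUBIC))
hsv=cv2.cvtColor(im,cv2.COLOR_BGR2HSV)
m=((hsv[...,0]>55)&(hsv[...,0]<95)&(hsv[...,1]>80)).astype(np.uint8)
m[:140]=0;m[280:]=0;m[:,:190]=0;m[:,340:]=0
p=W[m>0]; p=p[np.isfinite(p).all(1)&(p[:,2]>20)]
print(len(p),np.percentile(p[:,2],[5,25,50,75,95]))
(c,s,a)=cv2.minAreaRect(p[:,:2].astype(np.float32)); print(c,s,a)
for u,v in[(303,172),(308,170),(225,245),(261,211),(288,188),(201,168),(335,229),(188,288),(291,190)]:print((u,v),W[v,u].round(1))
print(z["M"][:3,3])
E
```

```text
2897 [27.03450128 28.74781814 30.17522187 34.33366386 44.15044163]
(574.225830078125, -19.805747985839844) (87.24617767333984, 222.4482879638672) 41.18159866333008
(303, 172) [ 648.3 -100.6   41. ]
(308, 170) [ 654.8 -112.4   26.2]
(225, 245) [505.3  52.7  29.9]
(261, 211) [571.4 -17.6  36.5]
(288, 188) [614.5 -69.5  55.3]
(201, 168) [649.7  96.7  77. ]
(335, 229) [ 535.  -156.1   69.6]
(188, 288) [422.2 124.7  19.8]
(291, 190) [611.1 -75.5  51.8]
[502.85413146   1.32557898 924.87422621]
```

View pics/topc.png

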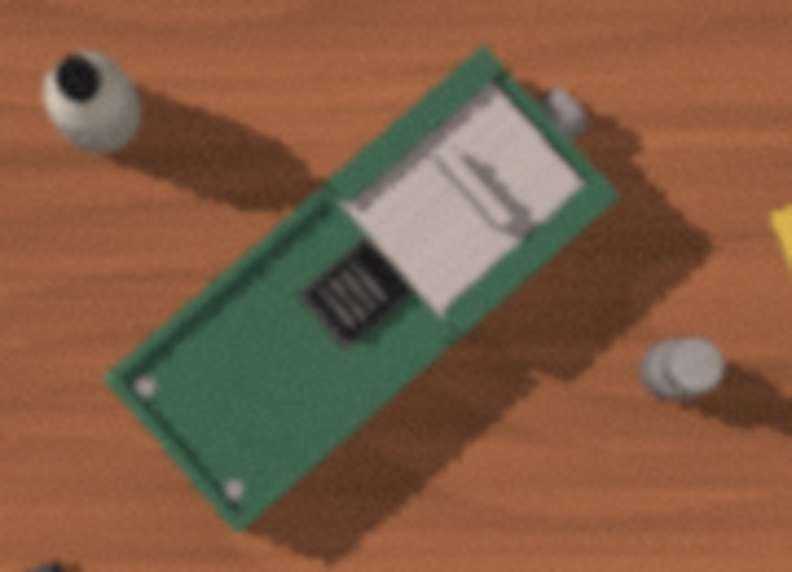

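The box measures 222×87 mm (given 227×92). The tab top reads (571,-18) at z=36.5, against (573,-18) predicted from the rectangle, so the pose is consistent. The box +x axis points at about 131° in the world. Next I move above the tab with the fingers shut.

Request:
{"fn": "send_rows", "kwargs": {"steps": [[[2.8,2.54,0,0,0],[2.8,2.54,0,0,0],[2.8,2.54,0,0,0],[2.8,2.54,0,0,0],[2.8,2.54,0,0,0],[2.8,2.54,0,0,0],[2.8,2.54,0,0,0],[2.8,2.54,0,0,0],[2.8,2.54,0,0,0],[2.8,2.54,0,0,0]]]}}

```text
clock: 0.93
position: [361.9, 284.9, 225.0]
ee_rot: [0.994, -0.112, -0.001, 0.005]
contact_force: [0.6, 0.8, -0.6]
gripper_width: 0.2
```

Request:
{"fn": "send_rows", "kwargs": {"steps": [[[2.9,2.65,0,0,0],[2.9,2.65,0,0,0],[2.9,2.65,0,0,0],[2.9,2.65,0,0,0],[2.9,2.65,0,0,0],[2.9,2.65,0,0,0],[2.9,2.65,0,0,0],[2.9,2.65,0,0,0],[2.9,2.65,0,0,0],[2.0,1.8,0,0,0]]]}}

```text
clock: 1.77
position: [584.7, -47.8, 225.1]
ee_rot: [0.994, -0.112, -0.003, 0.005]
contact_force: [-0.7, 0.2, 0.0]
gripper_width: -0.2
```

Request:
{"fn": "send_rows", "kwargs": {"steps": [[[0,0,0,0.12,0],[0,0,0,0.12,0],[0,0,0,0.12,0],[0,0,0,0.12,0],[0,0,0,0.12,0],[0,0,0,0.03,0],[0,0,0,0,0]]]}}

```text
clock: 2.35
position: [585.6, -56.2, 218.4]
ee_rot: [0.903, -0.429, -0.006, 0.009]
contact_force: [0.8, -0.5, -0.2]
gripper_width: -0.1
```

```bash
cat > loc.py <<'E'
from h import *
import sys
def loc(tag):
    im,d,K,M=grab("wrist"); W=world(d,K,M)
    cv2.imwrite(f"pics/{tag}.png",im); np.savez(f"{tag}.npz",im=im,W=W,K=K,M=M)
    hsv=cv2.cvtColor(im,cv2.COLOR_BGR2HSV)
    m=(hsv[...,0]>55)&(hsv[...,0]<95)&(hsv[...,1]>80)&(W[...,2]>20)&(W[...,2]<60)
    p=W[m]; print(len(p),cv2.minAreaRect(p[:,:2].astype(np.float32)), np.percentile(p[:,2],[5,50,95]))
s=arm.read_state(); print(s["clock"],s["position"],R.from_quat(s["ee_rot"]).as_matrix().round(3),s["contact_force"])
loc(sys.argv[1])
E
python3 loc.py w1
```

```text
2.35 [585.61512641 -56.1764005  218.42913976] [[ 0.632 -0.775 -0.018]
 [-0.775 -0.632 -0.011]
 [-0.003  0.021 -1.   ]] [ 0.83503066 -0.52486873 -0.17200998]
6113 ((581.0822143554688, -25.38249969482422), (90.00735473632812, 206.59683227539062), 41.16217041015625) [28.90405238 35.50778862 44.55827854]
```

View pics/w1.png

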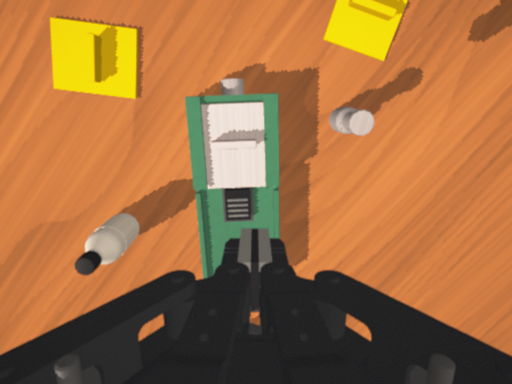

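Wrist view: the bare cover in the box is at (237,145), with its rib at (235,145), the tab at (238,205) and the gland at (232,87). The two yellow plates lie outside. I'll measure the tab and rib here.

```bash
python3 - <<'E'
from h import *
z=np.load("w1.npz"); im=z["im"];W=z["W"]
a=np.deg2rad(131.17); ex=np.array([np.cos(a),np.sin(a)]); ey=np.array([-ex[1],ex[0]])
hsv=cv2.cvtColor(im,cv2.COLOR_BGR2HSV)
sub=np.zeros(im.shape[:2],bool); sub[90:222,190:285]=1
g=im.max(2)
def show(n,m,z0,z1):
    p=W[m&sub&(W[...,2]>z0)&(W[...,2]<z1)]; q=np.c_[p[:,:2]@ex,p[:,:2]@ey]
    print(n,len(p),"x,y in box dirs pct2-98",np.percentile(q,[2,50,98],axis=0).round(1).tolist(),"z",np.median(p[:,2]).round(1), "rect",cv2.minAreaRect(p[:,:2].astype(np.float32)))
show("tab",(g<80)&(np.indices(g.shape)[0]>185)&(np.abs(np.indices(g.shape)[1]-238)<18),34,44)
gr=(hsv[...,1]<60)&(g>130)
show("cover",gr,35,44); show("rib",gr,50,60)
grn=(hsv[...,0]>55)&(hsv[...,0]<95)&(hsv[...,1]>80)
show("lips",grn,41.5,50); show("allgreen",grn,33,50)
# origin from top estimate
o=np.array([574.2,-19.8])+13.5*ex; print("origin top",o,o@ex,o@ey)
E
```

```text
tab 530 x,y in box dirs pct2-98 [[-407.4, -434.0], [-393.3, -420.5], [-372.7, -407.1]] z 37.7 rect ((573.155517578125, -16.50875473022461), (27.917938232421875, 36.18511199951172), 41.7084846496582)
cover 4772 x,y in box dirs pct2-98 [[-496.0, -451.1], [-452.2, -420.5], [-410.0, -390.0]] z 37.8 rect ((604.5081176757812, -52.12792205810547), (63.754493713378906, 120.59788513183594), 41.199127197265625)
rib 384 x,y in box dirs pct2-98 [[-461.5, -442.9], [-457.9, -420.6], [-453.8, -399.2]] z 53.6 rect ((618.2286987304688, -67.23921203613281), (45.84739303588867, 8.17896842956543), 41.183658599853516)
lips 2272 x,y in box dirs pct2-98 [[-503.0, -464.5], [-459.8, -388.4], [-412.8, -376.2]] z 43.7 rect ((617.9971923828125, -67.46221923828125), (90.08628845214844, 94.1811752319336), 41.37887191772461)
allgreen 2906 x,y in box dirs pct2-98 [[-504.2, -464.6], [-461.7, -413.4], [-377.3, -376.3]] z 43.5 rect ((603.9197998046875, -51.50444030761719), (90.00735473632812, 137.20199584960938), 41.16217041015625)
origin top [565.31301201  -9.63774412] -379.3978642646563 -419.2003676719186
```

Request:
{"fn": "send_rows", "kwargs": {"steps": [[[-1.0,-0.4,3.0,-0.035,0],[-1.0,-0.4,3.0,0,0],[-1.0,-0.4,3.0,0,0],[-1.0,-0.4,3.0,0,0],[0,0,1.0,0,0],[0,0,0,0,0]]]}}

```text
clock: 2.9
position: [570.6, -15.8, 85.5]
ee_rot: [0.913, -0.409, -0.003, 0.007]
contact_force: [0.5, -0.1, 0.3]
gripper_width: 0.1
```

```bash
cat > st.py <<'E'
from h import *
s=arm.read_state(); Rm=R.from_quat(s["ee_rot"]).as_matrix(); p=s["position"]
a=np.deg2rad(131.18); ex=np.array([np.cos(a),np.sin(a),0]); ey=np.array([-ex[1],ex[0],0])
print("clk",s["clock"],"box xyz",(p@ex+378.7).round(1),(p@ey+420.6).round(1),p[2].round(1),"F",s["contact_force"].round(1),"yaw err deg",np.rad2deg(np.arctan2(Rm[:,0]@ey,-Rm[:,0]@ex)).round(1),"toolz",Rm[:,2].round(3))
import sys
if len(sys.argv)>1:  # targets in box mm -> tool cm
    t=np.array(sys.argv[1:4],float); w=(t[0]-378.7)*ex+(t[1]-420.6)*ey+[0,0,t[2]]
    print("tool cm",(Rm.T@(w-p)/10).round(2))
E
python3 st.py -9 0 42
```

```text
clk 2.9 box xyz -8.9 1.6 85.5 F [ 0.5 -0.1  0.3] yaw err deg -0.5 toolz [-0.011 -0.011 -1.   ]
tool cm [ 0.01 -0.23  4.34]
```

Request:
{"fn": "send_rows", "kwargs": {"steps": [[[0,-0.2,2.0,0,0],[0,0,2.0,0,0],[0,0,0.5,0,0],[0,0,0.3,0,0],[0,0,0.3,0,0],[0,0,0.2,0,0]]]}}

```text
clock: 3.4
position: [574.3, -14.5, 35.6]
ee_rot: [0.914, -0.406, -0.001, 0.007]
contact_force: [-3.0, 0.6, 5.9]
gripper_width: -0.2
```

```bash
python3 st.py -9 0 30
```

```text
clk 3.4 box xyz -10.4 -2.1 35.6 F [-3.   0.6  5.9] yaw err deg -0.9 toolz [-0.007 -0.011 -1.   ]
tool cm [-0.14  0.2   0.56]
```

Contact is at the expected height, with about 6 N on the tab. I keep pressing to the bottom.

Request:
{"fn": "send_rows", "kwargs": {"steps": [[[0,0,0.25,0,0],[0,0,0.25,0,0],[0,0,0.25,0,0],[0,0,0.25,0,0]]]}}

```text
clock: 3.73
position: [574.5, -14.6, 30.9]
ee_rot: [0.914, -0.406, 0.0, 0.006]
contact_force: [-3.1, 1.1, 4.9]
gripper_width: 0.1
```

Request:
{"fn": "send_rows", "kwargs": {"steps": [[[0,0,0.25,0,0],[0,0,0.25,0,0],[0,0,0.25,0,0]]]}}

```text
clock: 3.98
position: [574.6, -14.7, 30.3]
ee_rot: [0.914, -0.405, 0.001, 0.006]
contact_force: [-5.7, 1.8, 11.8]
gripper_width: 0.3
```

Request:
{"fn": "send_rows", "kwargs": {"steps": [[[0,0,0.4,0,0],[0,0,0.4,0,0],[0,0,0.4,0,0]]]}}

```text
clock: 4.23
position: [574.7, -14.6, 30.2]
ee_rot: [0.915, -0.403, 0.003, 0.006]
contact_force: [-8.8, 1.9, 21.0]
gripper_width: -0.2
```

Request:
{"fn": "send_rows", "kwargs": {"steps": [[[0,0,-2.0,0,0],[0,0,-3.0,0,0],[0,0,-3.0,0,0],[0,0,-2.0,0,0],[0,0,0,0,0]]]}}

```text
clock: 4.65
position: [577.3, -13.5, 139.6]
ee_rot: [0.915, -0.403, 0.008, 0.003]
contact_force: [0.6, 0.1, 0.2]
gripper_width: -0.1
```

```bash
python3 st.py -96 0 100; python3 loc.py w2; python3 - <<'E'
from h import *
z=np.load("w2.npz"); W=z["W"]; im=z["im"]
a=np.deg2rad(131.18); ex=np.array([np.cos(a),np.sin(a)]); ey=np.array([-ex[1],ex[0]])
X=W[...,:2]@ex+378.7; Y=W[...,:2]@ey+420.6
m=(abs(X+11)<14)&(abs(Y)<11); m2=(X>-28)&(X<5)&(abs(abs(Y)-25)<7)
for q in(m,m2): print(q.sum(),np.nanpercentile(W[...,2][q],[10,50,90]))
E
```

```text
clk 4.65 box xyz -11.6 -5.1 139.6 F [0.6 0.1 0.2] yaw err deg -1.3 toolz [ 0.012 -0.012 -1.   ]
tool cm [8.36 0.7  4.1 ]
4.65 [577.34236997 -13.47900347 139.64746077] [[ 0.675 -0.737  0.012]
 [-0.737 -0.675 -0.012]
 [ 0.017 -0.001 -1.   ]] [0.56690816 0.05568405 0.18962317]
12018 ((584.6403198242188, -29.367835998535156), (90.43878173828125, 196.9494171142578), 41.224849700927734) [29.00706027 35.82968919 44.54535473]
7484 [ 31.07365769 189.49657005 226.49902217]
10069 [ 30.35916752 200.82569582 225.52124393]
```

View pics/w2.png

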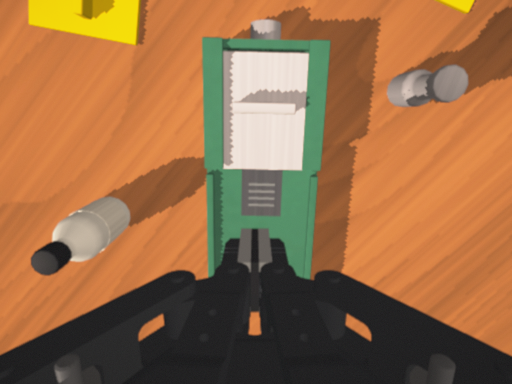

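The tab is flush: the tip bottomed at 30.2 mm and the force rose to 21 N. Next I go behind the rib, at box x≈-99.

Request:
{"fn": "send_rows", "kwargs": {"steps": [[[2.4,0.2,0,0.022,0],[2.4,0.2,0,0,0],[2.4,0.2,1.5,0,0],[1.5,0.1,2.0,0,0],[0,0,2.0,0,0],[0,0,0,0,0]]]}}

```text
clock: 5.2
position: [632.6, -86.5, 82.2]
ee_rot: [0.911, -0.413, 0.009, 0.001]
contact_force: [-0.6, -0.1, -0.4]
gripper_width: -0.1
```

```bash
python3 st.py -99 0 43
```

```text
clk 5.2 box xyz -102.9 1.4 82.2 F [-0.6 -0.1 -0.4] yaw err deg -0.0 toolz [ 0.017 -0.009 -1.   ]
tool cm [-0.46 -0.11  3.91]
```

Request:
{"fn": "send_rows", "kwargs": {"steps": [[[-0.4,-0.1,1.8,0,0],[0,0,1.6,0,0],[0,0,0.5,0,0],[0,0,0,0,0]]]}}

```text
clock: 5.53
position: [631.0, -83.8, 40.8]
ee_rot: [0.911, -0.413, 0.009, 0.002]
contact_force: [-0.2, 0.2, -0.3]
gripper_width: 0.4
```

```bash
python3 st.py -99 0 42
```

```text
clk 5.5333 box xyz -99.8 0.8 40.8 F [-0.2  0.2 -0.3] yaw err deg 0.0 toolz [ 0.015 -0.01  -1.   ]
tool cm [-0.08 -0.09 -0.12]
```

Request:
{"fn": "send_rows", "kwargs": {"steps": [[[-0.8,0,-0.1,0,0],[-0.8,0,-0.03,0,0],[-0.8,0,-0.02,0,0],[-0.8,0,-0.02,0,0],[-0.8,0,-0.02,0,0]]]}}

```text
clock: 5.95
position: [604.8, -51.2, 46.1]
ee_rot: [0.911, -0.413, 0.012, 0.0]
contact_force: [1.1, -1.8, 0.1]
gripper_width: 0.0
```

```bash
python3 st.py 11 0 42
```

```text
clk 5.95 box xyz -58.0 -0.9 46.1 F [ 1.1 -1.8  0.1] yaw err deg -0.0 toolz [ 0.021 -0.01  -1.   ]
tool cm [-6.91  0.09  0.26]
```

The cover is sliding at about 2 N. I correct the height a little and continue.

Request:
{"fn": "send_rows", "kwargs": {"steps": [[[-0.8,0,0.15,0,0],[-0.8,0,0.15,0,0],[-0.8,0,0.1,0,0],[-0.8,0,0.1,0,0]]]}}

```text
clock: 6.28
position: [582.8, -23.7, 42.8]
ee_rot: [0.911, -0.412, 0.014, -0.001]
contact_force: [0.3, -0.2, 1.2]
gripper_width: 0.2
```

```bash
python3 st.py 11 0 42
```

```text
clk 6.2833 box xyz -22.9 -2.4 42.8 F [ 0.3 -0.2  1.2] yaw err deg -0.1 toolz [ 0.027 -0.009 -1.   ]
tool cm [-3.39  0.23 -0.  ]
```

Request:
{"fn": "send_rows", "kwargs": {"steps": [[[-0.8,0.06,-0.02,0,0],[-0.8,0.06,0,0,0],[-0.8,0.06,0.02,0,0],[-0.5,0,0.02,0,0],[-0.3,0,0,0,0]]]}}

```text
clock: 6.7
position: [556.7, 2.6, 41.4]
ee_rot: [0.911, -0.412, 0.014, -0.001]
contact_force: [0.9, -0.4, 1.3]
gripper_width: -0.3
```

```bash
python3 st.py 11 0 42
```

```text
clk 6.7 box xyz 14.1 -0.1 41.4 F [ 0.9 -0.4  1.3] yaw err deg -0.2 toolz [ 0.026 -0.01  -1.   ]
tool cm [ 0.31  0.01 -0.06]
```

Request:
{"fn": "send_rows", "kwargs": {"steps": [[[0.6,0,0,0,0],[0,0,-2,0,0],[0,0,-3,0,0],[0,0,-3,0,0],[2,0,-3,0,0],[3,0,-3,0,0],[3,0,0,0,0],[3,0,0,0,0],[2,0,0,0,0],[0,0,0,0,0]]]}}

```text
clock: 7.53
position: [646.6, -105.1, 190.9]
ee_rot: [0.912, -0.411, 0.013, 0.001]
contact_force: [-0.6, 0.1, 0.1]
gripper_width: -0.2
```

```bash
python3 st.py; python3 - <<'E'
from h import *
im,d,K,M=grab("top"); W=world(d,K,M)
a=np.deg2rad(131.18); ex=np.array([np.cos(a),np.sin(a)]); ey=np.array([-ex[1],ex[0]])
X=W[...,:2]@ex+378.7; Y=W[...,:2]@ey+420.6
h=cv2.cvtColor(im,cv2.COLOR_BGR2HSV); m=(h[...,1]<70)&(im.max(2)>120)&(abs(Y)<38)&(X>-30)&(X<88)&(W[...,2]>25)
for z0,z1 in((30,42),(45,60)):
    q=m&(W[...,2]>z0)&(W[...,2]<z1)
    print(q.sum(),np.percentile(X[q],[1,50,99]).round(1),np.percentile(Y[q],[1,50,99]).round(1),np.percentile(W[...,2][q],[5,50,95]).round(1))
q=m&(W[...,2]>30)&(W[...,2]<42)
A=np.c_[X[q],Y[q],np.ones(q.sum())];print("plane",np.linalg.lstsq(A,W[...,2][q],rcond=None)[0].round(3))
im2,_,_,_=grab("scene")
o=np.hstack([cv2.resize(im[130:300,170:360],(400,358),interpolation=cv2.INTER_CUBIC),cv2.resize(im2[110:290,130:340],(400,358),interpolation=cv2.INTER_CUBIC)])
cv2.imwrite("pics/end.png",o)
E
```

```text
clk 7.5333 box xyz -126.2 3.1 190.9 F [-0.6  0.1  0.1] yaw err deg -0.3 toolz [ 0.022 -0.013 -1.   ]
666 [-9.2  8.8 51.9] [-32.1   9.4  35.7] [32.2 34.5 37.2]
68 [25.6 29.4 33.5] [-7.5  9.4 24.4] [48.1 50.1 52.8]
plane [-6.000e-03  4.000e-03  3.459e+01]
```

View pics/end.png

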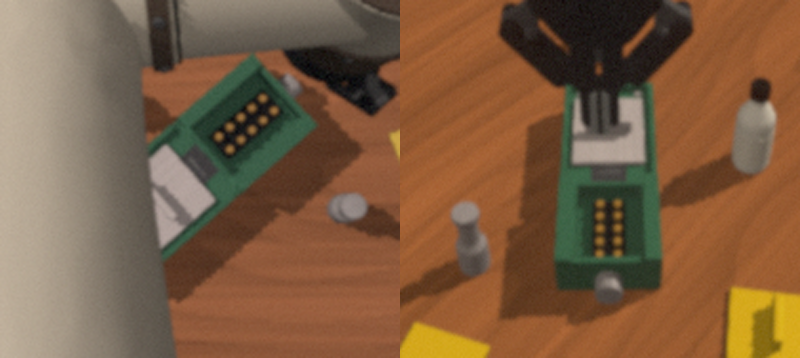

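The cover lies flat: plate top about 34.5 mm with no slope, centre at box x≈33.5, rear edge at about -9 (guides end at -32). The arm is clear, so I hand in.

```bash
python3 -c "
from h import *
print(job.job_done())"
```

```text
the job is handed in; nothing more can be done
None
```

The terminal box is open and the job was handed in at about 7.6 s of robot time. With the shut fingertips I pressed the snap tab in until it bottomed, then pushed the cover by its rib along the guides onto the ledge.

- **Tab:** the fingertips stopped at 30.2 mm (flush is 30 mm) while the force rose to 21 N. The tab was then flush with the ledge in the wrist picture.
- **Cover:** it slid at about 2 N. In the final top view its plate top is at about 34.5 mm (35 expected) and has no slope. Its centre is at box x ≈ 33.5 mm, inside the 13 to 50 mm range. Its rear edge at about -9 mm is some 23 mm clear of the guides, which end at -32 mm.
- **Robot:** it was 190 mm up and touching nothing at hand-in. The largest force in any reading was about 23 N.
- **Bystanders:** the bottle and punch looked unmoved in the final picture. The V-block was not visible in it, but the tool never went near it.
- **Not checked:** the arm hid part of the cover in the final top view, so its y extent was not fully measured.

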